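# Hang and lock the parts bin on the jeweller's bench rail

## Task

Hang the orange parts bin on the slotted rail, between the two yellow marks: tilt its front up, feed its steel hook lip into the groove, and lower the front until the bin hangs level against the rail. Then slide the flush brass plate on top of the rail all the way across, over the bin's lip, to lock it in. Leave the other tools on the bench where they are.

Things in the scene. Friction and masses are not known exactly. Their poses are not given: they have to be found in the camera images.
- bin: Loose orange parts bin, about 0.25 kg (0.17 to 0.35), 110 mm long (x), 90 mm wide (y). Origin: centre of the underside; +x to its rear (hook side), z up. Floor and the front and side walls 4 mm thick, walls 22 mm high; rear plate x 50 to 55, 60 mm high, with a steel hook on top. It starts upright on the bench, its rear roughly away from the robot.
- lip_top (a point): Top middle of the bin's hook lip, at (69, 0, 95) mm in the bin's frame. The hook is 60 mm wide, 5 mm thick steel: a tongue (z 60 to 65) runs back from the rear plate to x 71.5, where it turns up into the lip (x 66.5 to 71.5, z up to 95). So the hook is 35 mm tall, more than the groove's mouth.
- bin_grip (a point): Top middle of the bin's central rib, the place to grip, at (0, 0, 52) mm in the bin's frame. The rib is 14 mm thick (y -7 to 7), x -45 to 50, from the floor up to z 52; grip it across its thickness, above the 22 mm walls.
- rail: Fixed dark-wood rail, aluminium upper slat, 300 mm long (y), 70 deep, 165 high; its front looks roughly at the robot. Origin: foot of the front face, mid-length; x into the rail, y along it, z up; front face at x = 0. Yellow marks on the face at y -52 and 52 mm bound the bay. Hung, the bin's origin is near (-55, 0, 42) mm, the rear plate on the face; play lets its front droop 0 to 4 degrees.
- bay (a point): Middle of the bay on the front edge of the groove floor: (0, 0, 105) mm in the rail's frame. The groove runs the whole length: mouth z 105 to 133; behind the slat (x 0 to 6, bottom edge z 133) a pocket goes up to z 155 and back to x 40. The lip enters with the bin's front raised about 40 degrees, rising into the pocket; then lowering the front brings it up behind the slat.
- lock (a joint): Flush brass plate in the rail's top. Value in m along the rail's +y: 0 open, 0.075 fully across (stop). Starts at 0 to 0.012, drags with about 1.5 N, stays where left; move it by pressing a fingertip on it from above and sliding. A bolt under it (20 mm behind to 10 mm ahead of its centre, underside at z 145 mm) passes over a seated lip and is stopped by one that is not down.
- lock_top (a point): Centre of the lock plate's top face, moving with it: at (24, -75 + travel, 166) mm in the rail's frame. The plate is 90 mm long (along the rail), 32 mm wide, without handle, 1 mm above its surround.
- anvil: Bystander: small steel bench anvil on a round 72 mm foot, 79 mm high, horn along its +x to 55 mm. Origin under the foot.
- hammer: Bystander: hammer lying flat, 220 mm long, under 40 mm high. Origin mid-underside.
- burs: Bystander: wooden block 60 x 110 x 35 mm with upright burs to 66 mm. Origin under its centre.
- jar: Bystander: amber jar, 60 mm wide, 75 mm high. Origin under its centre.
- tray: Bystander: empty wooden tray 100 x 80 x 30 mm. Origin under its centre.
- clamp: Bystander: wooden ring clamp lying flat, 100 x 24 x 20 mm. Origin under its centre.
There are look-alikes about, which are no part of the job. Of the things that look like the bin, the middle-sized one is meant.

How it is judged:
On the way, in this order (a step that is already met when the one before it is completed fails the run):
1. the bin hangs seated in the bay while the lock plate is still open (x of lip_top in the frame of rail between 0.005 and 0.022 m and z of lip_top in the frame of rail between 0.135 and 0.144 m and y of lip_top in the frame of rail between -0.015 and 0.015 m and angle between bin's own z axis and vertical below 0.12 rad and contact force between bin and the fingers below 0.1 N and value of joint lock below 0.03 m), for 0.3 s.
2. the lock plate is fully across (value of joint lock above 0.07 m), for 0.2 s.
At the end, for the whole second after the job is handed in: The bin hangs by its lip behind the upper slat (lip top 135 to 144 mm above the bench, 5 to 22 mm behind the rail's face), within 15 mm of the middle of the bay, level and square to within about 7 degrees, at rest; the lock plate is within 5 mm of its stop (x of lip_top in the frame of rail between 0.005 and 0.022 m and z of lip_top in the frame of rail between 0.135 and 0.144 m and y of lip_top in the frame of rail between -0.015 and 0.015 m and angle between bin's own z axis and vertical below 0.12 rad and angle between the x axis of bin and the x axis of rail, either way round below 0.15 rad and value of joint lock above 0.07 m and linear speed of bin below 0.01 m/s); the robot touches nothing.
It fails at once if a bystander is moved more than 30 mm (distance of any of anvil, hammer, burs, jar, tray, clamp from where it was at the start of the episode above 0.03 m).
It also fails if it takes over 58 s, if anything falls off the work surface, if the arm or the gripper's body presses on something with over 40 N, if the wrist force passes 120 N, or if a joint passes its speed limit or range.

## Robot

A 6-joint arm with a two-finger parallel gripper is mounted at the origin on the work surface. World frame = base frame: x ahead of the robot, y to its left, z up, the work surface at z = 0. Lengths are in m, angles in rad, forces in N, time in s.
With the tool pointing down it reaches from about 0.375 to 0.975 m from the base axis. Payload 3.8 kg.
Tool frame: the origin (TCP) lies at the very end of the fingers, on their centre line; the grasp point (between the pads) lies 19 mm behind it (bot.pinch_z is the distance from the TCP to the grasp point, in m); x points along the fingers, y is the direction in which the jaws open and shut, and the axes are right-handed (so a half turn about x gives the same grasp; the last joint's range is limited). The gripper opens to 85 mm and grips with 20 to 120 N. Pads are 22 mm wide; open, the fingers measure 114 mm over their backs; the gripper's body (76 mm by 85 mm) begins 54 mm behind the grasp point. The pads swing forward as they close: fully open they stand 13 mm farther back than shut.
Start: joints at [1.302, 0.264, 1.604, -0, 1.274, -0.037], TCP at [0.155, 0.657, 0.231] pointing down, gripper open.
Joint ranges: [-2.63, 2.63], [-0.94, 2.18], [0.31, 2.57], [-1.31, 4.45], [0, 2.66], [-2.55, 2.55]. Speed limits (rad/s): [2.57, 2.57, 3.14, 3.14, 3.14, 3.14].

## Interface

Orientations are given as a rotation vector (axis times angle).
In Python, from workcell import monitor, imaging, finish_job, bot gives the robot as it stands.
- The arm moves only by the tool jog_arm, never from a script. Its argument "rows" is a list of rows, each a list of 7 numbers: the shift along the tool's x, y, z in m, then the turn, a rotation vector about the tool's x, y, z in rad, then the opening in per cent of the stroke, from 0 (shut) to 100 (fully open). A call has 1 to 20 rows; each row is the pose to reach, as a shift and turn from the pose measured when the call began, along the tool's axes at that moment; what a row does not reach only later rows make up. A row lasts 1/10 s, in which the tool goes at most 50 mm and 8.59 degrees, less where a joint would pass 70% of its speed; a pose out of reach is approached as far as the arm can. A call with a gripper value outside its range is refused whole. The fingers move at their own pace and stop on an object; "force" is the grip in N (left out, the last holds). Time passes only in rows, so rows that repeat a pose let the fingers close. It gives the time, the measured TCP pose, the force and the opening at its end, in the units of the state.
- monitor.read_state(): the state, without advancing time (a new reading comes with each control period).
- imaging.read_camera(name): name is "side" or "top"; returns the picture (400x640x3 uint8, blue, green, red); there is no depth.
- imaging.camera_params(name): a dict with "fx", "fy", "cx", "cy" (pixels), "k1" (the pictures are not rectified: a ray, as slopes to the right and down, at radius r is drawn at 1 + k1 r^2 times it, then the intrinsics apply), "T" (4x4, takes a point from camera to world coordinates). Camera axes: x right, y down, z forward; pixel columns grow to the right and rows downward; lengths in m; the calibration is good to about 2 mm. A picture is of the moment at which its call begins. camera_params takes no time and is no camera call.
- finish_job(): hands the job in, once; it reports no verdict.
The state is a dict: "time": time; "q": joint angles; "joint_vel": joint speeds; "joint_torque": joint torques, N m; "tool_pos": TCP position; "tcp_rot": TCP orientation; "wrist_force": force on the tool from outside, world axes, zero at the start; "torque": the same for the moment, N m; "width": opening from 0.0 (shut) to 1.0 (fully open).
Only numpy, scipy, OpenCV 4.12 (cv2) and the standard library are available. Lean on these libraries where they do the work, as an engineer would, in place of code of your own. Each camera call takes 0.05 s, during which the arm holds its last target. There are 200 camera calls.

## Working session

There is one attempt and no reset: what is moved stays moved. The work goes in short steps, Python scripts to look and compute and a tool call to move; the robot and the scene stay as the last step left them, time stands still between calls to the robot, and variables do not carry over. Pictures are saved under pics/ and viewed, about 8 in all and at most 12, crops included, and the job is handed in when it is done.

Besides the shell and the picture viewer there is one more tool, called after "Request:" as a command line: name --pt "numbers of a row" for each row, then --argument value for the rest. jog_arm: Moves the arm, as the interface text tells. Its arguments: {"type":"object","properties":{"rows":{"type":"array","items":{"type":"array","items":{"type":"number"}}},"force":{"type":"number"}},"required":["rows"]}

```bash
mkdir -p pics; ls; python3 - <<'E'
from workcell import monitor, imaging, bot
import cv2
print(monitor.read_state())
print(bot.pinch_z)
for n in("side","top"):
    cv2.imwrite(f"pics/{n}0.png",imaging.read_camera(n)); print(n,imaging.camera_params(n))
E
```

```text
pics
{'time': 0.0, 'q': array([ 1.30212414e+00,  2.64752002e-01,  1.60535303e+00,  2.95763243e-05,
        1.27367794e+00, -3.68975094e-02]), 'joint_vel': array([ 0.0017067 , -0.00035125, -0.00034279,  0.00070313, -0.00025561,
        0.00119536]), 'joint_torque': array([-3.17482634e-03, -5.15098608e+01, -3.67318225e+01, -2.70835171e-04,
        1.26529281e-02,  1.29362505e-06]), 'tool_pos': array([0.15485239, 0.65626594, 0.22997411]), 'tcp_rot': array([ 0.18027753,  1.5634866 , -0.18367763]), 'wrist_force': array([ 0.19726205, -0.39217309,  1.13699868]), 'torque': array([ 0.01692433, -0.03039959,  0.01457029]), 'width': 0.9985685399660066}
0.0187
side {'fx': 405.409197373029, 'fy': 405.409197373029, 'cx': 314.5029709726347, 'cy': 198.27511402570929, 'k1': -0.06044132954375606, 'T': array([[ 0.994289  , -0.0851507 ,  0.06433311,  0.43586452],
       [-0.10589059, -0.7120929 ,  0.69405394, -0.87319522],
       [-0.01328803, -0.69690247, -0.7170428 ,  0.97593293],
       [ 0.        ,  0.        ,  0.        ,  1.        ]])}
top {'fx': 370.9611571662751, 'fy': 370.9611571662751, 'cx': 319.7711783731137, 'cy': 196.76439472618776, 'k1': -0.0026556876282750035, 'T': array([[ 0.02052237, -0.98644867,  0.1627816 ,  0.34625997],
       [-0.9997878 , -0.01995766,  0.00510382, -0.06016969],
       [-0.00178592, -0.1628518 , -0.98664893,  1.16367899],
       [ 0.        ,  0.        ,  0.        ,  1.        ]])}
```

View pics/side0.png

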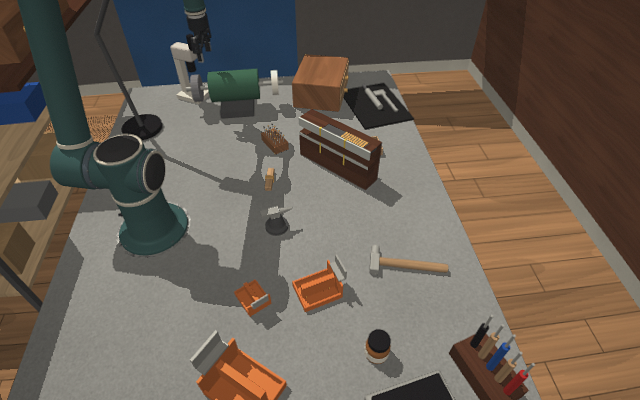

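View pics/top0.png

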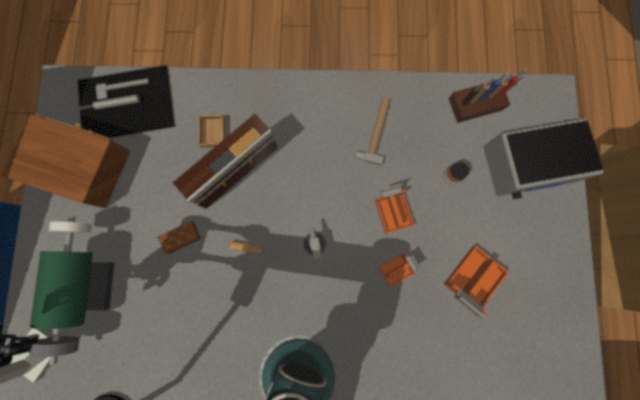

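The middle-sized bin is at side (320,288) and top (395,210). The rail is at side (340,148) and top (225,160), with the brass plate at its upper-right end. I'll take close-up crops next.

```bash
cat > h.py <<'E'
import numpy as np, cv2
from scipy.optimize import least_squares
from workcell import monitor, imaging, bot
P={n:imaging.camera_params(n) for n in("side","top")}
def proj(n,X):
    p=P[n];T=p["T"];c=(np.atleast_2d(X)-T[:3,3])@T[:3,:3]
    s=c[:,:2]/c[:,2:];s=s*(1+p["k1"]*(s**2).sum(1,keepdims=True))
    return s*[p["fx"],p["fy"]]+[p["cx"],p["cy"]]
def ray(n,uv):
    p=P[n];d=(np.array(uv,float)-[p["cx"],p["cy"]])/[p["fx"],p["fy"]];s=d.copy()
    for _ in range(10): s=d/(1+p["k1"]*(s@s))
    return p["T"][:3,3],p["T"][:3,:3]@np.r_[s,1]
def onz(n,uv,z):
    o,d=ray(n,uv);return o+d*(z-o[2])/d[2]
def tile(n,img,x0,y0,w,s):
    h=w*3//4
    t=cv2.resize(img[y0:y0+h,x0:x0+w],(400,300),interpolation=cv2.INTER_CUBIC)
    for k in range(0,w,10):
        cv2.putText(t,str(x0+k),(int(k*400/w),8),0,.3,(255,255,255),1);cv2.line(t,(int(k*400/w),9),(int(k*400/w),14),(255,255,255),1)
    for k in range(0,h,10):
        cv2.putText(t,str(y0+k),(0,int(k*300/h)+4),0,.3,(255,255,255),1);cv2.line(t,(20,int(k*300/h)),(25,int(k*300/h)),(255,255,255),1)
    return t
E
python3 - <<'E'
from h import *
a=cv2.imread("pics/side0.png");b=cv2.imread("pics/top0.png")
m=np.vstack([np.hstack([tile("t",b,165,105,120,4),tile("t",b,360,172,80,4)]),np.hstack([tile("s",a,285,100,120,4),tile("s",a,280,250,80,4)])])
cv2.imwrite("pics/m1.png",m)
E
```

```text
(no output)
```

View pics/m1.png

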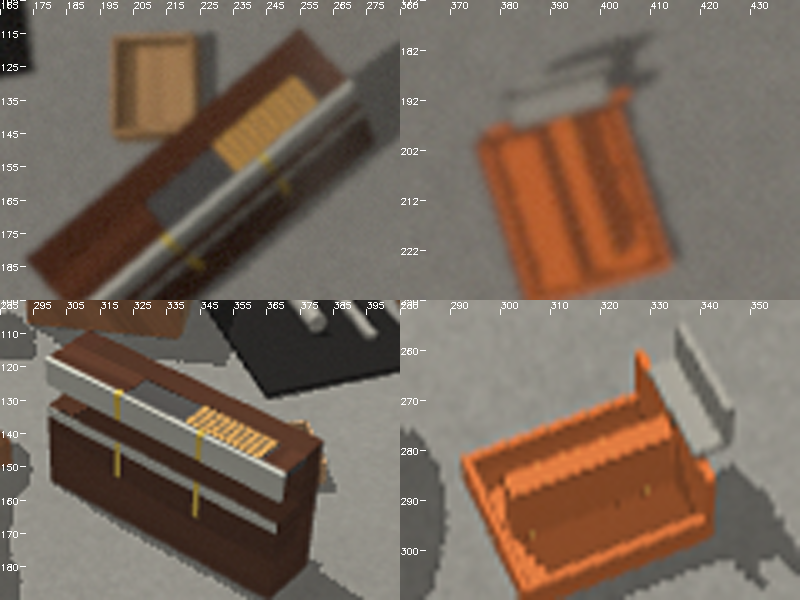

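```bash
cat > fit.py <<'E'
from h import *
def fit(obs):
    A=np.array([m[:2] for n,uv,m in obs],float)/1e3
    B=np.array([onz(n,uv,m[2]/1e3)[:2] for n,uv,m in obs])
    a,b=A-A.mean(0),B-B.mean(0)
    th=np.arctan2((a[:,0]*b[:,1]-a[:,1]*b[:,0]).sum(),(a*b).sum())
    R=np.array([[np.cos(th),-np.sin(th)],[np.sin(th),np.cos(th)]])
    t=B.mean(0)-R@A.mean(0)
    for o,r in zip(obs,(B-A@R.T-t)@R): print(o[0],o[2],(r*1e3).round(1))
    print("pose",t.round(4),"yaw",th.round(4)); return t,th
S=lambda u,v:(285+u/3.3333,100+(v-300)/3.3333)
Tt=lambda u,v:(165+u/3.3333,105+v/3.3333)
SB=lambda u,v:(280+(u-400)/5,250+(v-300)/5)
TB=lambda u,v:(360+(u-400)/5,172+v/5)
if __name__=="__main__":
    t,th=fit([("side",S(47,358),(0,150,165)),("side",S(286,474),(0,-150,165)),("side",S(52,484),(0,150,0)),("side",S(268,598),(0,-150,0)),
     ("side",S(117,478),(0,52,60)) ,("side",S(195,517),(0,-52,60)),
     ("top",Tt(353,85),(0,-150,165)),("top",Tt(298,30),(70,-150,165)),("top",Tt(28,260),(70,150,165))])
    c,s=np.cos(th),np.sin(th);R=np.array([[c,-s],[s,c]])
    for n,uv in (("top",Tt(267,122)),("top",Tt(306,86)),("top",Tt(227,160)),("side",S(235,432)),("side",S(193,416)),("side",S(268,450))): print("plate pt",((onz(n,uv,.166)[:2]-t)@R*1e3).round(1))
    fit([("side",SB(462,460),(-55,45,22)),("side",SB(525,593),(-55,-45,22)),("side",SB(712,515),(52,-45,22)),("side",SB(640,350),(52,45,60)),
    ("side",SB(680,323),(69,30,95)),("side",SB(733,408),(69,-30,95)),("top",TB(477,140),(52,45,60)),("top",TB(630,90),(52,-45,60)),("top",TB(530,300),(-55,45,22)),("top",TB(677,262),(-55,-45,22)),])
E
python3 fit.py
```

```text
side (0, 150, 165) [ 5.6 -0.2]
side (0, -150, 165) [ 5.3 -0.7]
side (0, 150, 0) [ 0.3 -3.6]
side (0, -150, 0) [3.6 3.5]
side (0, 52, 60) [-1.6 -2.1]
side (0, -52, 60) [0.6 0.1]
top (0, -150, 165) [-3.8  1.5]
top (70, -150, 165) [-5.4  3.4]
top (70, 150, 165) [-4.6 -1.9]
pose [0.5968 0.1959] yaw 0.7662
plate pt [ 20.6 -73.9]
plate pt [  22.1 -118.7]
plate pt [ 18.3 -27.9]
plate pt [ 26.  -76.6]
plate pt [ 20.7 -29.4]
plate pt [  23.2 -117.5]
side (-55, 45, 22) [ 1.  -0.3]
side (-55, -45, 22) [-0.6  1. ]
side (52, -45, 22) [1.9 0.6]
side (52, 45, 60) [ 2.2 -0.2]
side (69, 30, 95) [ 0.9 -0.9]
side (69, -30, 95) [ 1.1 -0.8]
top (52, 45, 60) [-4.   6.1]
top (52, -45, 60) [-3.1 -2. ]
top (-55, 45, 22) [3.  0.2]
top (-55, -45, 22) [-2.3 -3.8]
pose [ 0.4929 -0.2859] yaw 0.3273
```

```bash
sed -i 's/^    p=P\[n\];d=(np.array(uv,float)-/    p=P[n];d=(np.array(uv,float)-.5-/; ' h.py; python3 fit.py
```

```text
side (0, 150, 165) [5.2 1.1]
side (0, -150, 165) [ 5.1 -0.2]
side (0, 150, 0) [-0.3 -2.3]
side (0, -150, 0) [3.3 4.2]
side (0, 52, 60) [-2. -1.]
side (0, -52, 60) [0.3 0.9]
top (0, -150, 165) [-2.9 -0.5]
top (70, -150, 165) [-4.5  1.5]
top (70, 150, 165) [-4.2 -3.7]
pose [0.5964 0.1984] yaw 0.7651
plate pt [ 21.3 -75.9]
plate pt [  22.9 -120.7]
plate pt [ 19.  -29.8]
plate pt [ 25.8 -75.8]
plate pt [ 20.4 -28.5]
plate pt [  23.  -116.8]
side (-55, 45, 22) [-0.   0.3]
side (-55, -45, 22) [-1.7  1.4]
side (52, -45, 22) [0.9 0.9]
side (52, 45, 60) [1.3 0.2]
side (69, 30, 95) [-0.  -0.5]
side (69, -30, 95) [ 0.2 -0.6]
top (52, 45, 60) [-2.5  5.5]
top (52, -45, 60) [-1.7 -2.7]
top (-55, 45, 22) [ 4.5 -0.3]
top (-55, -45, 22) [-0.9 -4.3]
pose [ 0.4928 -0.2843] yaw 0.3286
```

```bash
cat > path.py <<'E'
import numpy as np, heapq
from scipy.ndimage import label
OB=[(0,70,-50,105),(0,6,133,165),(6,70,155,165),(40,70,100,160)]
BN=[(-55,55,0,22),(50,55,0,60),(50,71.5,60,65),(66.5,71.5,60,95)]
def sd(P,r):
    dx=np.maximum(r[0]-P[...,0],P[...,0]-r[1]);dz=np.maximum(r[2]-P[...,1],P[...,1]-r[3])
    return np.hypot(np.maximum(dx,0),np.maximum(dz,0))+np.minimum(np.maximum(dx,dz),0)
def outl(r):
    x=np.linspace(r[0],r[1],max(2,int((r[1]-r[0])/2.5)+1));z=np.linspace(r[2],r[3],max(2,int((r[3]-r[2])/2.5)+1))
    return np.vstack([np.c_[x,x*0+r[2]],np.c_[x,x*0+r[3]],np.c_[z*0+r[0],z],np.c_[z*0+r[1],z]])
BP=np.vstack([outl(r) for r in BN]);OP=np.array([(0,105),(0,133),(6,133),(6,155),(0,165)])
def clear(x,z,th):
    c,s=np.cos(th),np.sin(th);R=np.array([[c,s],[-s,c]])  # bin->rail, front up
    o=np.stack([x,z],-1)[...,None,:]
    P=BP@R.T+o;d=np.minimum.reduce([sd(P,r).min(-1) for r in OB])
    Q=(OP-o)@R;return np.minimum(d,np.minimum.reduce([sd(Q,r).min(-1) for r in BN]))
if __name__=="__main__":
    L=np.arange(-30,32,1.);H=np.arange(80,160,1.);th=np.radians(np.arange(0,56,2))
    # grid over lip-top position (rail)
    C=np.zeros((len(th),len(L),len(H)))
    X,Z=np.meshgrid(L,H,indexing='ij')
    for i,t in enumerate(th):
        c,s=np.cos(t),np.sin(t);C[i]=clear(X-(69*c+95*s),Z-(-69*s+95*c),t)
    goal=(0,list(L).index(15),list(H).index(141))
    print("goal clr",C[goal])
    best={goal:C[goal]};prev={};q=[(-C[goal],goal)];end=None
    # widest path, then
    while q:
        w,n=heapq.heappop(q);w=-w
        if L[n[1]]<=-28: end=n;break
        for k in range(3):
            for d in(-1,1):
                m=list(n);m[k]+=d;m=tuple(m)
                if min(m)<0 or any(m[j]>=C.shape[j] for j in range(3)):continue
                if m[0]>0 or True:
                    v=min(w,C[m]) if C[m]<3.0 else min(w,3.0)
                    if v>best.get(m,-9): best[m]=v;prev[m]=n;heapq.heappush(q,(-v,m))
    print("bottleneck",best[end],min(C[n] for n in [end]))
    for i,t in enumerate(th):
        c,s=np.cos(t),np.sin(t)
        print(int(np.degrees(t).round()),end=": ")
        for l in (-24,-18,-12,-6,0,4,8,12,16,20,24,28):
            j=list(L).index(l);k=C[i,j].argmax();print(f"{l}:{H[k]:.0f}({C[i,j,k]:.1f})",end=" ")
        print()
E
python3 path.py
```

```text
goal clr -1.0
bottleneck -1.0 25.5
0: -24:80(21.5) -18:80(15.5) -12:80(9.5) -6:80(3.5) 0:80(-2.5) 4:138(-2.0) 8:140(-0.5) 12:142(2.0) 16:138(-2.0) 20:134(-6.0) 24:130(-10.0) 28:126(-14.0) 
2: -24:127(22.3) -18:128(16.3) -12:129(10.3) -6:130(4.4) 0:134(-1.5) 4:139(-2.0) 8:140(-0.7) 12:144(3.1) 16:155(-0.2) 20:158(-4.0) 24:157(-7.8) 28:158(-11.7) 
4: -24:125(22.8) -18:126(16.9) -12:127(11.0) -6:129(5.2) 0:133(-0.5) 4:139(-2.0) 8:140(-1.0) 12:143(2.8) 16:153(1.4) 20:157(-2.3) 24:159(-5.7) 28:157(-9.5) 
6: -24:124(23.4) -18:125(17.5) -12:126(11.6) -6:128(5.9) 0:132(0.3) 4:139(-2.0) 8:139(-1.1) 12:143(2.4) 16:151(2.9) 20:155(-0.7) 24:157(-3.8) 28:159(-7.3) 
8: -24:123(23.8) -18:124(18.0) -12:125(12.2) -6:127(6.5) 0:131(1.1) 4:138(-2.0) 8:139(-1.4) 12:143(2.0) 16:150(4.4) 20:153(0.9) 24:156(-2.3) 28:158(-5.4) 
10: -24:122(24.1) -18:123(18.4) -12:125(12.7) -6:127(7.2) 0:131(2.0) 4:134(-1.4) 8:139(-1.6) 12:142(1.8) 16:145(5.1) 20:152(2.5) 24:155(-1.0) 28:158(-3.7) 
12: -24:122(24.4) -18:123(18.8) -12:124(13.2) -6:126(7.7) 0:130(2.7) 4:133(-0.6) 8:138(-1.8) 12:142(1.5) 16:145(4.8) 20:150(3.8)
[... 2541 characters left out ...]
9.4) 4:123(7.7) 8:125(6.2) 12:128(5.3) 16:132(5.2) 20:135(5.2) 24:138(6.4) 28:138(6.4) 
48: -24:121(26.3) -18:121(21.4) -12:121(16.9) -6:121(12.7) 0:121(9.4) 4:123(8.1) 8:124(6.3) 12:127(5.8) 16:131(5.7) 20:134(5.7) 24:137(6.6) 28:137(6.5) 
50: -24:121(26.4) -18:121(21.5) -12:121(16.9) -6:120(12.8) 0:121(9.8) 4:123(8.1) 8:124(6.9) 12:127(6.0) 16:130(6.2) 20:133(6.1) 24:136(6.7) 28:136(6.6) 
52: -24:121(26.5) -18:121(21.6) -12:121(16.8) -6:120(13.0) 0:121(10.1) 4:122(8.4) 8:124(7.0) 12:126(6.7) 16:129(6.6) 20:132(6.5) 24:135(6.8) 28:135(6.5) 
54: -24:121(26.5) -18:121(21.6) -12:121(16.8) -6:120(13.2) 0:121(10.1) 4:122(8.9) 8:123(7.4) 12:126(6.7) 16:128(6.7) 20:131(6.8) 24:134(7.0) 28:134(6.4)
```

```bash
sed -i 's/(0,150,165)),("side",S(286,474),(0,-150,165))/(6,150,165)),("side",S(286,474),(6,-150,165))/; s/^     ("side",S(117.*$//' fit.py; python3 fit.py | head -14; python3 - <<'E'
from h import *
from scipy.spatial.transform import Rotation as R
s=monitor.read_state();print(s["time"],R.from_rotvec(s["tcp_rot"]).as_matrix().round(3))
E
```

```text
side (6, 150, 165) [0.8 1.1]
side (6, -150, 165) [ 0.5 -0.2]
side (0, 150, 0) [ 1.3 -2.3]
side (0, -150, 0) [4.7 4.2]
top (0, -150, 165) [-1.6 -0.5]
top (70, -150, 165) [-3.2  1.5]
top (70, 150, 165) [-2.6 -3.8]
pose [0.5953 0.1974] yaw 0.7657
plate pt [ 22.8 -75.9]
plate pt [  24.3 -120.7]
plate pt [ 20.5 -29.8]
plate pt [ 27.2 -75.8]
plate pt [ 21.9 -28.5]
plate pt [  24.4 -116.9]
0.1 [[-0.001  0.23   0.973]
 [-0.002  0.973 -0.23 ]
 [-1.    -0.002 -0.   ]]
```

```bash
cat >> h.py <<'E'
from scipy.spatial.transform import Rotation as Ro
BIN=[.4928,-.2843,0,.3286]; RAIL=[.5953,.1974,0,.7657]
def frame(o): return Ro.from_euler("z",o[3]).as_matrix(),np.array(o[:3])
def show(pT,RT,lab="",s=None):
    s=s or monitor.read_state();R0=Ro.from_rotvec(s["tcp_rot"]).as_matrix()
    sh=R0.T@(pT-s["tool_pos"]);tu=Ro.from_matrix(R0.T@RT).as_rotvec()
    print(lab,"shift",sh.round(4).tolist(),"turn",tu.round(4).tolist(),"rows>=",round(max(np.linalg.norm(sh)/.05,np.degrees(np.linalg.norm(tu))/8.59),1))
PHI=np.radians(20)
# tool axes in bin frame: x_t, y_t, z_t (columns); tool leans to bin front by phi
def tool_in_bin(phi=PHI):
    x=np.array([np.sin(phi),0,-np.cos(phi)]);y=np.array([0,-1.,0]);return np.c_[x,y,np.cross(x,y)]
GR=np.array([-15,0,44])/1e3
def grasp(Rb,pb,back=0,phi=PHI):
    Rt=Rb@tool_in_bin(phi);return pb+Rb@GR+Rt[:,0]*(bot.pinch_z-back),Rt
E
python3 - <<'E'
from h import *
Rb,pb=frame(BIN)
p,R=grasp(Rb,pb);print(p)
w=np.array([.45,.1,.3]);Rw=Ro.from_euler("z",-.2).as_matrix()@np.c_[[0,0,-1],[1,0,0],[0,-1,0]]
show(w,Rw,"way")
E
```

```text
[ 0.48465614 -0.28707674  0.02642775]
way shift [-0.069, -0.4737, 0.415] turn [1.539, 0.0015, 0.0017] rows>= 12.7
```

Request:
jog_arm --pt "-0.07 -0.24 0.21 0.77 0 0 50" --pt "-0.07 -0.24 0.21 0.77 0 0 50" --pt "-0.07 -0.24 0.21 0.77 0 0 50" --pt "-0.07 -0.24 0.21 0.77 0 0 50" --pt "-0.07 -0.24 0.21 0.77 0 0 50" --pt "-0.07 -0.24 0.21 0.77 0 0 50" --pt "-0.07 -0.474 0.415 1.54 0 0 50" --pt "-0.07 -0.474 0.415 1.54 0 0 50" --pt "-0.07 -0.474 0.415 1.54 0 0 50" --pt "-0.07 -0.474 0.415 1.54 0 0 50" --pt "-0.07 -0.474 0.415 1.54 0 0 50" --pt "-0.07 -0.474 0.415 1.54 0 0 50" --pt "-0.07 -0.474 0.415 1.54 0 0 50"

```text
time: 1.4
tool_pos: [0.4505, 0.0971, 0.3008]
tcp_rot: [1.355, 1.104, -1.359]
wrist_force: [0.5, 0.8, 0.1]
width: 0.501
```

```bash
python3 - <<'E'
from h import *
Rb,pb=frame(BIN)
show(*grasp(Rb,pb,back=.10),"pre")
print(monitor.read_state()["q"].round(2))
E
```

```text
pre shift [0.1814, 0.0815, 0.3862] turn [1.0284, 0.3193, 0.1799] rows>= 8.7
[ 0.16 -0.19  1.95 -0.    1.39  0.36]
```

Request:
jog_arm --pt "0.05 0.08 0.386 1.03 0.32 0.18 50" --pt "0.05 0.08 0.386 1.03 0.32 0.18 50" --pt "0.05 0.08 0.386 1.03 0.32 0.18 50" --pt "0.05 0.08 0.386 1.03 0.32 0.18 50" --pt "0.05 0.08 0.386 1.03 0.32 0.18 50" --pt "0.05 0.08 0.386 1.03 0.32 0.18 50" --pt "0.05 0.08 0.386 1.03 0.32 0.18 50" --pt "0.05 0.08 0.386 1.03 0.32 0.18 50" --pt "0.12 0.08 0.386 1.03 0.32 0.18 50" --pt "0.181 0.081 0.386 1.03 0.32 0.18 50" --pt "0.181 0.081 0.386 1.03 0.32 0.18 50" --pt "0.181 0.081 0.386 1.03 0.32 0.18 50"

```text
time: 2.6
tool_pos: [0.448, -0.2941, 0.1144]
tcp_rot: [2.399, 0.406, -1.692]
wrist_force: [-0.7, -0.4, -1.3]
width: 0.5
```

```bash
python3 - <<'E'
from h import *
Rb,pb=frame(BIN)
show(*grasp(Rb,pb,back=0),"grasp")
a=imaging.read_camera("side");b=imaging.read_camera("top");cv2.imwrite("pics/side1.png",a);cv2.imwrite("pics/top1.png",b)
cv2.imwrite("pics/m2.png",np.hstack([tile("s",a,270,235,100,4),tile("t",b,350,165,100,4)]))
t=monitor.read_state()["tool_pos"];print(proj("side",t),proj("top",t),monitor.read_state()["q"].round(2))
E
```

```text
grasp shift [0.0953, 0.0061, -0.0051] turn [-0.0056, 0.0047, 0.0106] rows>= 1.9
[[300.99801253 271.99222077]] [[405.41001453 221.81253093]] [-0.83  0.01  2.15  0.42  0.88  0.16]
```

View pics/m2.png

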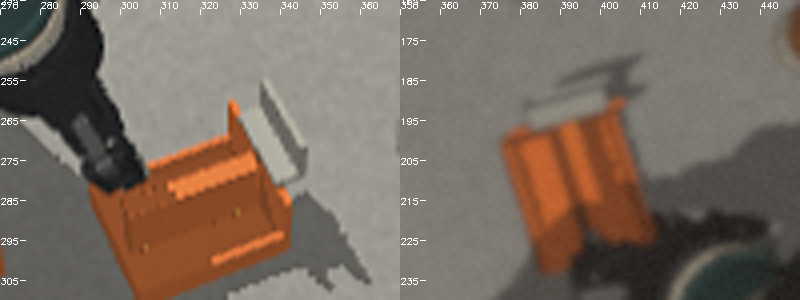

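The bin is undisturbed, with its rib at side (322,279). The open fingers stand over the rib's front half, with the tips at side (302,281). I'll go down and grip.

Request:
jog_arm --pt "0.03 0.006 -0.005 -0.006 0.005 0.011 50" --pt "0.055 0.006 -0.005 -0.006 0.005 0.011 50" --pt "0.075 0.006 -0.005 -0.006 0.005 0.011 50" --pt "0.095 0.006 -0.005 -0.006 0.005 0.011 50" --pt "0.095 0.006 -0.005 -0.006 0.005 0.011 50"

```text
time: 3.2
tool_pos: [0.4899, -0.2909, 0.0338]
tcp_rot: [2.398, 0.39, -1.665]
wrist_force: [-0.2, -0.1, -0.0]
width: 0.497
```

Request:
jog_arm --pt "0 0 0 0 0 0 0" --pt "0 0 0 0 0 0 0" --pt "0 0 0 0 0 0 0" --pt "0 0 0 0 0 0 0" --pt "0 0 0 0 0 0 0" --pt "0 0 0 0 0 0 0" --force 90

```text
time: 3.8
tool_pos: [0.4914, -0.292, 0.0367]
tcp_rot: [2.399, 0.388, -1.66]
wrist_force: [-0.8, 1.7, 5.5]
width: 0.138
```

```bash
python3 - <<'E'
from h import *
s=monitor.read_state();print(s)
Rb,pb=frame(BIN);show(*grasp(Rb,pb),"grasp err")
E
```

```text
{'time': 3.8, 'q': array([-0.76779734,  0.17633067,  2.16028685,  0.5021923 ,  0.68820066,
        0.09788736]), 'joint_vel': array([ 0.00018708,  0.00105725,  0.00050465, -0.000865  , -0.00017099,
        0.00174546]), 'joint_torque': array([-6.72945064e-01, -3.58252215e+01, -2.72684580e+01,  7.71798883e-01,
       -1.05793532e+00,  3.57586064e-02]), 'tool_pos': array([ 0.49140846, -0.29204199,  0.03672472]), 'tcp_rot': array([ 2.39878998,  0.38756534, -1.66046158]), 'wrist_force': array([-0.7925909,  1.7052297,  5.5416106]), 'torque': array([0.51764933, 0.05340005, 0.24673155]), 'width': 0.13825357029385937}
grasp err shift [0.0079, -0.007, 0.008] turn [0.0059, -0.0085, -0.0124] rows>= 0.3
```

Request:
jog_arm --pt "-0.02 0 -0.007 0 0 0 0" --pt "-0.05 0 -0.018 0 0 0 0" --pt "-0.094 0 -0.034 0 0 0 0" --pt "-0.14 0 -0.052 0 0 0 0" --pt "-0.14 0 -0.052 0 0 0 0" --pt "-0.14 0 -0.052 0 0 0 0" --pt "-0.14 0 -0.052 0 0 0 0"

```text
time: 4.5
tool_pos: [0.4892, -0.2895, 0.1847]
tcp_rot: [2.398, 0.389, -1.663]
wrist_force: [-0.1, 0.3, -3.1]
width: 0.133
```

```bash
python3 - <<'E'
from h import *
s=monitor.read_state();print(s["time"],s["tool_pos"],s["wrist_force"],s["torque"],s["width"])
R=Ro.from_rotvec(s["tcp_rot"]).as_matrix();Rb=R@tool_in_bin().T
print("tilted bin axes if nominal",Rb.round(3))
pb=s["tool_pos"]-R[:,0]*bot.pinch_z-Rb@GR
print(pb, proj("side",pb+Rb@[.069,.03,.095]),proj("side",pb+Rb@[.069,-.03,.095]),proj("side",pb+Rb@[.052,-.045,.022]),proj("side",pb+Rb@[-.055,-.045,.022]))
print(proj("top",pb+Rb@[.069,.03,.095]),proj("top",pb+Rb@[.069,-.03,.095]))
a=imaging.read_camera("side");b=imaging.read_camera("top");cv2.imwrite("pics/side2.png",a);cv2.imwrite("pics/top2.png",b)
cv2.imwrite("pics/m3.png",np.hstack([tile("s",a,270,180,100,4),tile("t",b,360,160,80,4)]))
E
```

```text
4.5 [ 0.48923531 -0.28945785  0.18472629] [-0.09549996  0.27443078 -3.11769774] [-0.15919444  0.41561653  0.01497808] 0.13347504401751895
tilted bin axes if nominal [[ 0.946 -0.324 -0.01 ]
 [ 0.324  0.946  0.009]
 [ 0.007 -0.012  1.   ]]
[ 0.49764888 -0.28690351  0.15836068] [[338.67120228 214.74317307]] [[350.6995261  232.09236458]] [[346.22146314 258.46266891]] [[305.36579313 274.96848965]]
[[391.8920912  176.26328812]] [[414.43733027 169.09160577]]
```

View pics/m3.png

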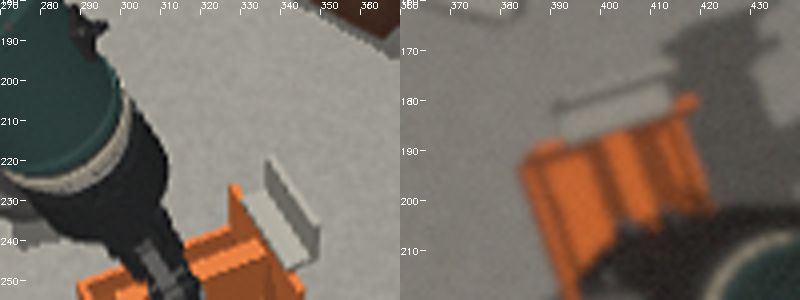

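The bin is held level, with its lip at side (336–350, 220–237). The grip is about 10 mm too shallow because the arm had not settled when the fingers closed. I'll set the bin down and grip deeper.

Request:
jog_arm --pt "0.045 0 0.016 0 0 0 0" --pt "0.09 0 0.033 0 0 0 0" --pt "0.12 0 0.044 0 0 0 0" --pt "0.138 0 0.05 0 0 0 0" --pt "0.138 0 0.05 0 0 0 0" --pt "0.138 0 0.05 0 0 0 0" --pt "0.138 0 0.05 0 0 0 40" --pt "0.138 0 0.05 0 0 0 40" --pt "0.138 0 0.05 0 0 0 40" --pt "0.138 0 0.05 0 0 0 40"

```text
time: 5.6
tool_pos: [0.4909, -0.2903, 0.0372]
tcp_rot: [2.398, 0.39, -1.664]
wrist_force: [0.2, 0.2, 0.1]
width: 0.403
```

```bash
python3 - <<'E'
from h import *
BIN[0]+=.007*np.sin(.3286);BIN[1]-=.007*np.cos(.3286)
Rb,pb=frame(BIN);show(*grasp(Rb,pb),"grasp err")
s=monitor.read_state();print(s["tool_pos"],s["wrist_force"])
E
```

```text
grasp err shift [0.0085, 0.0018, 0.0083] turn [0.0048, -0.0067, -0.0096] rows>= 0.2
[ 0.49088254 -0.29031684  0.03723984] [0.17399257 0.20821471 0.06092487]
```

Request:
jog_arm --pt "0.0105 0 0.009 0.005 -0.007 -0.01 40" --pt "0.0105 0 0.009 0.005 -0.007 -0.01 40" --pt "0.0105 0 0.009 0.005 -0.007 -0.01 40" --pt "0.0105 0 0.009 0.005 -0.007 -0.01 40" --pt "0.0105 0 0.009 0.005 -0.007 -0.01 0" --pt "0.0105 0 0.009 0.005 -0.007 -0.01 0" --pt "0.0105 0 0.009 0.005 -0.007 -0.01 0" --pt "0.0105 0 0.009 0.005 -0.007 -0.01 0" --pt "0.0105 0 0.009 0.005 -0.007 -0.01 0" --force 90

```text
time: 6.5
tool_pos: [0.4866, -0.2922, 0.0246]
tcp_rot: [2.397, 0.398, -1.679]
wrist_force: [-0.7, -0.3, 3.5]
width: 0.148
```

```bash
python3 - <<'E'
from h import *
a=imaging.read_camera("side");cv2.imwrite("pics/side3.png",a)
s=monitor.read_state();R=Ro.from_rotvec(s["tcp_rot"]).as_matrix();print(s["tool_pos"],s["wrist_force"],R.tolist(),s["width"])
cv2.imwrite("pics/m4.png",np.hstack([cv2.resize(a[245:320,275:375],(800,600),interpolation=cv2.INTER_CUBIC)]))
E
```

```text
[ 0.48659689 -0.2921915   0.0246373 ] [-1.89246379  1.00079298  3.45169197] [[0.3237304131286805, 0.32280200417140126, -0.88938039427371], [0.11036777078187768, -0.9464665150756197, -0.3033481350086896], [-0.939690148287281, 4.4085575081009853e-05, -0.342026933542213]] 0.14525593117258012
```

View pics/m4.png

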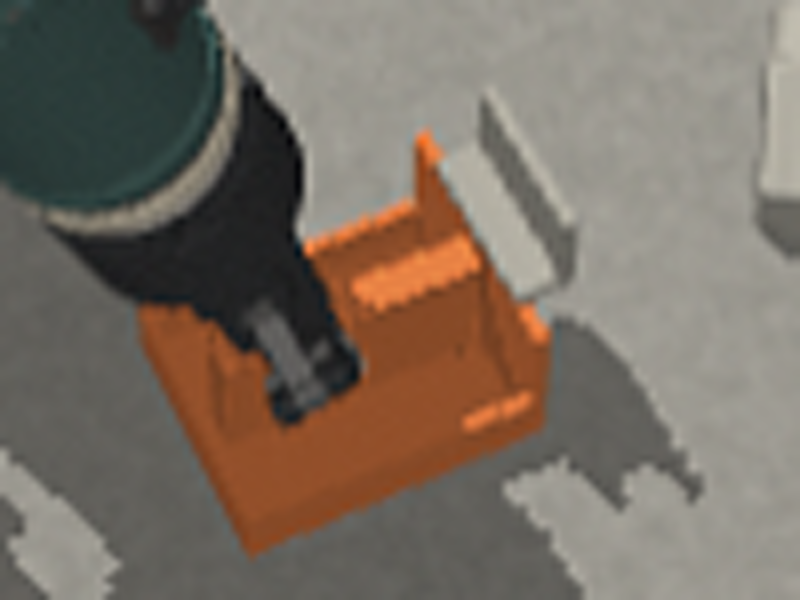

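The grip is deeper now. The lip's top corners are at crop (488,88) and (575,215), and the near floor corners at (250,555) and (548,430).

```bash
python3 - <<'E'
from h import *
from fit import fit
f=lambda u,v:(275+u/8,245+v/8)
t,th=fit([("side",f(488,88),(69,30,95)),("side",f(575,215),(69,-30,95)),("side",f(250,555),(-55,-45,0)),("side",f(548,430),(55,-45,0)),("side",f(424,130),(52,45,60))])
Rb,pb=frame([*t,0,th]);s=monitor.read_state();R=Ro.from_rotvec(s["tcp_rot"]).as_matrix()
Rbt=R.T@Rb;pbt=R.T@(pb-s["tool_pos"])
print("bin in tool",pbt.round(4),"tcp in bin",(Rb.T@(s["tool_pos"]-pb)).round(4),"yaw diff",(Rbt-tool_in_bin().T).round(3).tolist())
E
```

```text
side (69, 30, 95) [-1. -1.]
side (69, -30, 95) [1.2 1.9]
side (-55, -45, 0) [-0.6  0.1]
side (55, -45, 0) [-0.2 -1.2]
side (52, 45, 60) [0.6 0.1]
pose [ 0.4932 -0.2883] yaw 0.3341
bin in tool [ 0.0257 -0.0015  0.0014] tcp in bin [-0.0075 -0.0015  0.0246] yaw diff [[0.0, -0.002, 0.0], [-0.005, 0.0, 0.0], [0.0, 0.005, -0.0]]
```

```bash
cat >> h.py <<'E'
TB_=np.array([-.0075,0,.0246])
def tgt(lx,lz,deg,y=0,rail=RAIL):
    Rr,pr=frame(rail);Rb=Ro.from_euler("y",deg,degrees=True).as_matrix()
    pb=np.array([lx,y,lz])/1e3-Rb@[.069,0,.095]
    return pr+Rr@(pb+Rb@TB_),Rr@Rb@tool_in_bin()
def where(rail=RAIL):
    s=monitor.read_state();Rr,pr=frame(rail);R=Ro.from_rotvec(s["tcp_rot"]).as_matrix()
    Rb=R@tool_in_bin().T;l=Rr.T@(s["tool_pos"]+Rb@(np.array([.069,0,.095])-TB_)-pr);B=Rr.T@Rb
    print("t",s["time"],"lip mm",(l*1e3).round(1),"pitch",np.degrees(np.arctan2(-B[2,0],B[0,0])).round(1),"yaw",np.degrees(np.arctan2(B[1,0],B[0,0])).round(1),"roll",np.degrees(B[2,1]).round(1),"F",(Rr.T@s["wrist_force"]).round(1),"w",s["width"].round(3))
E
python3 - <<'E'
from h import *
show(*tgt(-60,200,0),"high approach")
s=monitor.read_state()
E
```

```text
high approach shift [-0.0517, -0.3705, -0.1649] turn [-0.4106, 0.0, -0.1495] rows>= 8.2
```

Request:
jog_arm --pt "-0.04 0 -0.014 0 0 0 0" --pt "-0.085 0 -0.03 0 0 0 0" --pt "-0.12 0 -0.043 0 0 0 0" --pt "-0.12 -0.05 -0.06 -0.06 0 -0.02 0" --pt "-0.11 -0.1 -0.08 -0.12 0 -0.05 0" --pt "-0.1 -0.15 -0.1 -0.18 0 -0.07 0" --pt "-0.09 -0.2 -0.115 -0.24 0 -0.09 0" --pt "-0.08 -0.25 -0.13 -0.3 0 -0.11 0" --pt "-0.07 -0.3 -0.145 -0.36 0 -0.13 0" --pt "-0.06 -0.34 -0.155 -0.4 0 -0.145 0" --pt "-0.052 -0.37 -0.165 -0.41 0 -0.15 0" --pt "-0.052 -0.37 -0.165 -0.41 0 -0.15 0" --pt "-0.052 -0.37 -0.165 -0.41 0 -0.15 0"

```text
time: 7.85
tool_pos: [0.4955, 0.1038, 0.1285]
tcp_rot: [2.104, 0.853, -1.478]
wrist_force: [0.2, -0.1, -3.5]
width: 0.15
```

```bash
python3 - <<'E'
from h import *
where()
show(*tgt(-50,125,48),"tilted approach")
print(monitor.read_state()["q"].round(2))
E
```

```text
Traceback (most recent call last):
  File "h.py", line 45, in where
    print("t",s["time"],"lip mm",(l*1e3).round(1),"pitch",np.degrees(np.arctan2(-B[2,0],B[0,0])).round(1),"yaw",np.degrees(np.arctan2(B[1,0],B[0,0])).round(1),"roll",np.degrees(B[2,1]).round(1),"F",(Rr.T@s["wrist_force"]).round(1),"w",s["width"].round(3))
                                                                                                                                                                                                                                           ^^^^^^^^^^^^^^^^
AttributeError: 'float' object has no attribute 'round'
```

```bash
sed -i 's/s\["width"\].round(3)/round(s["width"],3)/' h.py; python3 - <<'E'
from h import *
where()
show(*tgt(-50,130,48),"tilted approach")
print(monitor.read_state()["q"].round(2))
E
```

```text
t 7.85 lip mm [-60.2   1.8 198.8] pitch 0.1 yaw 0.2 roll 0.1 F [ 0.1 -0.2 -3.5] w 0.15
tilted approach shift [-0.0162, 0.0016, 0.0119] turn [0.0037, -0.8357, 0.0019] rows>= 5.6
[-0.01 -0.13  2.27  0.35  0.79  0.57]
```

Request:
jog_arm --pt "-0.003 0 0.002 0 -0.14 0 0" --pt "-0.006 0 0.004 0 -0.28 0 0" --pt "-0.009 0 0.006 0 -0.42 0 0" --pt "-0.012 0.001 0.009 0 -0.56 0 0" --pt "-0.014 0.001 0.011 0 -0.7 0 0" --pt "-0.016 0.0015 0.012 0.004 -0.836 0.002 0" --pt "-0.016 0.0015 0.012 0.004 -0.836 0.002 0" --pt "-0.016 0.0015 0.012 0.004 -0.836 0.002 0" --pt "-0.016 0.0015 0.012 0.004 -0.836 0.002 0"

```text
time: 8.75
tool_pos: [0.4845, 0.0899, 0.1398]
tcp_rot: [1.259, 0.505, -2.09]
wrist_force: [0.2, 0.6, -3.2]
width: 0.148
```

```bash
python3 - <<'E'
from h import *
where()
print(monitor.read_state()["q"].round(2))
Rr,pr=frame(RAIL)
for nm,y in (("far",.03),("near",-.03)):
    print(nm,proj("side",pr+Rr@[-.05,y,.130]),proj("top",pr+Rr@[-.05,y,.130]))
a=imaging.read_camera("side");b=imaging.read_camera("top");cv2.imwrite("pics/side4.png",a);cv2.imwrite("pics/top4.png",b)
cv2.imwrite("pics/m5.png",np.vstack([np.hstack([tile("s",a,285,95,120,4),tile("t",b,165,105,120,4)]),np.hstack([tile("s",a,310,125,60,4),tile("t",b,220,130,60,4)])]))
E
```

```text
t 8.75 lip mm [-50.9  -0.9 130.2] pitch 47.9 yaw -0.1 roll -0.0 F [ 0.5  0.3 -3.2] w 0.148
[ 0.29  0.3   1.82 -0.22  1.47  1.16]
far [[314.88401597 146.47835924]] [[235.64364775 187.55050468]]
near [[328.9872738  153.76217701]] [[251.60694219 173.54171318]]
```

View pics/m5.png

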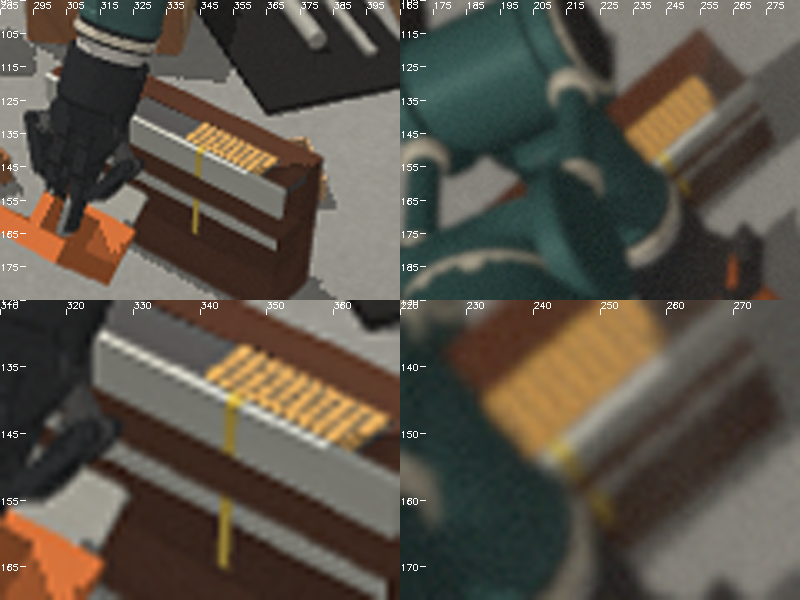

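```bash
python3 - <<'E'
from h import *
Rr,pr=frame(RAIL);f=lambda p:((np.array(p)+.5-[310,125])*6.6667+[0,300]).round(0)
for P in [(0,-.052,.165),(.006,-.052,.165),(0,-.052,.133),(0,-.052,.105),(.02,-.052,.105),(0,-.15,.105),(0,-.15,.133),(0,-.15,.165)]:
    print(P,f(proj("side",pr+Rr@P)[0]))
E
```

```text
(0, -0.052, 0.165) [230. 407.]
(0.006, -0.052, 0.165) [238. 401.]
(0, -0.052, 0.133) [228. 458.]
(0, -0.052, 0.105) [226. 502.]
(0.02, -0.052, 0.105) [250. 482.]
(0, -0.15, 0.105) [387. 584.]
(0, -0.15, 0.133) [392. 540.]
(0, -0.15, 0.165) [397. 488.]
```

The near lip corner at side (329,154) and the rail edges match the predictions to under a pixel. Next is the insertion.

```bash
python3 - <<'E'
from h import *
for w in [(-24,121),(-8,121.5),(4,123),(8,124.5),(12,127.5),(16,131),(20,134),(24,137)]: show(*tgt(*w,48),w)
E
```

```text
(-24, 121) shift [-0.0039, -0.0006, -0.0283] turn [-0.0022, -0.0026, 0.0001] rows>= 0.6
(-8, 121.5) shift [-0.0118, -0.0006, -0.0422] turn [-0.0022, -0.0026, 0.0001] rows>= 0.9
(4, 123) shift [-0.0187, -0.0006, -0.0521] turn [-0.0022, -0.0026, 0.0001] rows>= 1.1
(8, 124.5) shift [-0.0219, -0.0006, -0.055] turn [-0.0022, -0.0026, 0.0001] rows>= 1.2
(12, 127.5) shift [-0.0264, -0.0007, -0.0571] turn [-0.0022, -0.0026, 0.0001] rows>= 1.3
(16, 131) shift [-0.0314, -0.0007, -0.059] turn [-0.0022, -0.0026, 0.0001] rows>= 1.3
(20, 134) shift [-0.0359, -0.0007, -0.0611] turn [-0.0022, -0.0026, 0.0001] rows>= 1.4
(24, 137) shift [-0.0404, -0.0007, -0.0633] turn [-0.0022, -0.0026, 0.0001] rows>= 1.5
```

Request:
jog_arm --pt "-0.004 0 -0.028 0 -0.003 0 0" --pt "-0.008 0 -0.035 0 -0.003 0 0" --pt "-0.012 0 -0.042 0 -0.003 0 0" --pt "-0.016 0 -0.048 0 -0.003 0 0" --pt "-0.019 0 -0.052 0 -0.003 0 0" --pt "-0.019 0 -0.052 0 -0.003 0 0" --pt "-0.019 0 -0.052 0 -0.003 0 0"

```text
time: 9.55
tool_pos: [0.5239, 0.1279, 0.1331]
tcp_rot: [1.256, 0.503, -2.091]
wrist_force: [0.8, 0.6, -2.9]
width: 0.148
```

```bash
python3 - <<'E'
from h import *
where()
for w in [(8,124.5),(12,127.5),(16,131),(20,134),(24,137)]: show(*tgt(*w,48),w)
E
```

```text
t 9.55 lip mm [  3.9  -0.8 123.3] pitch 48.0 yaw -0.2 roll -0.1 F [ 1.  -0.2 -2.9] w 0.148
(8, 124.5) shift [-0.0029, -0.0006, -0.0031] turn [-0.0021, 0.0007, 0.0001] rows>= 0.1
(12, 127.5) shift [-0.0074, -0.0006, -0.0052] turn [-0.0021, 0.0007, 0.0001] rows>= 0.2
(16, 131) shift [-0.0124, -0.0006, -0.0071] turn [-0.0021, 0.0007, 0.0001] rows>= 0.3
(20, 134) shift [-0.0169, -0.0006, -0.0092] turn [-0.0021, 0.0007, 0.0001] rows>= 0.4
(24, 137) shift [-0.0215, -0.0006, -0.0114] turn [-0.0021, 0.0007, 0.0001] rows>= 0.5
```

Request:
jog_arm --pt "-0.003 0 -0.003 0 0 0 0" --pt "-0.0075 0 -0.005 0 0 0 0" --pt "-0.0125 0 -0.007 0 0 0 0" --pt "-0.017 0 -0.009 0 0 0 0" --pt "-0.0215 0 -0.0115 0 0 0 0" --pt "-0.0215 0 -0.0115 0 0 0 0" --pt "-0.0215 0 -0.0115 0 0 0 0"

```text
time: 10.25
tool_pos: [0.5386, 0.1421, 0.1468]
tcp_rot: [1.256, 0.503, -2.091]
wrist_force: [-0.7, -0.6, -2.4]
width: 0.149
```

```bash
python3 - <<'E'
from h import *
where()
for w in [(25,140,40),(25,142.5,34),(24,144,30),(23.5,145.5,24),(21.5,146,18),(19,146.5,14),(17,146,10),(15,145.5,6),(12.5,143.5,2),(12,142.5,0)]: show(*tgt(*w),w)
E
```

```text
t 10.25 lip mm [ 24.3  -0.8 137. ] pitch 48.0 yaw -0.2 roll -0.1 F [-0.9  0.1 -2.4] w 0.149
(25, 140, 40) shift [0.01, -0.0006, -0.0057] turn [-0.002, 0.1403, -0.0002] rows>= 0.9
(25, 142.5, 34) shift [0.0169, -0.0006, -0.0106] turn [-0.002, 0.245, -0.0003] rows>= 1.6
(24, 144, 30) shift [0.0217, -0.0006, -0.0135] turn [-0.002, 0.3148, -0.0004] rows>= 2.1
(23.5, 145.5, 24) shift [0.0285, -0.0007, -0.0199] turn [-0.002, 0.4195, -0.0005] rows>= 2.8
(21.5, 146, 18) shift [0.036, -0.0007, -0.0262] turn [-0.002, 0.5242, -0.0006] rows>= 3.5
(19, 146.5, 14) shift [0.0409, -0.0007, -0.0297] turn [-0.0019, 0.594, -0.0007] rows>= 4.0
(17, 146, 10) shift [0.0461, -0.0007, -0.0343] turn [-0.0019, 0.6639, -0.0007] rows>= 4.4
(15, 145.5, 6) shift [0.0508, -0.0007, -0.0392] turn [-0.0019, 0.7337, -0.0008] rows>= 4.9
(12.5, 143.5, 2) shift [0.0566, -0.0007, -0.0446] turn [-0.0019, 0.8035, -0.0009] rows>= 5.4
(12, 142.5, 0) shift [0.059, -0.0007, -0.0481] turn [-0.0019, 0.8384, -0.0009] rows>= 5.6
```

Request:
jog_arm --pt "0.005 0 -0.003 0 0.07 0 0" --pt "0.01 0 -0.006 0 0.14 0 0" --pt "0.0135 0 -0.008 0 0.19 0 0" --pt "0.017 0 -0.0105 0 0.245 0 0" --pt "0.0217 0 -0.0135 0 0.315 0 0" --pt "0.025 0 -0.0167 0 0.367 0 0" --pt "0.0285 0 -0.02 0 0.42 0 0" --pt "0.032 0 -0.023 0 0.47 0 0" --pt "0.036 0 -0.026 0 0.524 0 0" --pt "0.036 0 -0.026 0 0.524 0 0" --pt "0.036 0 -0.026 0 0.524 0 0"

```text
time: 11.35
tool_pos: [0.5423, 0.1457, 0.1027]
tcp_rot: [1.807, 0.725, -1.749]
wrist_force: [0.5, 0.6, -2.4]
width: 0.144
```

```bash
python3 - <<'E'
from h import *
where()
for w in [(19,146.5,14),(17,146,10),(15,145.5,6),(12.5,143.5,2),(12,142.5,0)]: show(*tgt(*w),w)
E
```

```text
t 11.35 lip mm [ 20.5  -0.7 145.8] pitch 18.1 yaw -0.1 roll -0.0 F [ 0.8  0.1 -2.4] w 0.144
(19, 146.5, 14) shift [0.006, -0.0005, -0.0016] turn [-0.0022, 0.0721, -0.0007] rows>= 0.5
(17, 146, 10) shift [0.0128, -0.0006, -0.0031] turn [-0.0021, 0.1419, -0.0008] rows>= 0.9
(15, 145.5, 6) shift [0.0194, -0.0006, -0.005] turn [-0.0021, 0.2117, -0.0009] rows>= 1.4
(12.5, 143.5, 2) shift [0.0271, -0.0006, -0.0068] turn [-0.0021, 0.2815, -0.0009] rows>= 1.9
(12, 142.5, 0) shift [0.0309, -0.0006, -0.0086] turn [-0.0021, 0.3164, -0.001] rows>= 2.1
```

Request:
jog_arm --pt "0.006 0 -0.0016 0 0.072 0 0" --pt "0.0095 0 -0.0023 0 0.107 0 0" --pt "0.013 0 -0.003 0 0.142 0 0" --pt "0.0162 0 -0.004 0 0.177 0 0" --pt "0.0195 0 -0.005 0 0.212 0 0" --pt "0.0233 0 -0.006 0 0.247 0 0" --pt "0.027 0 -0.007 0 0.2815 0 0" --pt "0.031 0 -0.0086 0 0.316 0 0" --pt "0.031 0 -0.0086 0 0.316 0 0" --pt "0.031 0 -0.0086 0 0.316 0 0"

```text
time: 12.35
tool_pos: [0.5495, 0.1525, 0.0722]
tcp_rot: [2.108, 0.846, -1.478]
wrist_force: [-0.9, 0.6, -2.8]
width: 0.148
```

```bash
python3 - <<'E'
from h import *
where()
for w in [(13,141,0),(14,140,0),(14,138,0)]: show(*tgt(*w),w)
E
```

```text
t 12.35 lip mm [ 12.4  -0.7 142.5] pitch 0.1 yaw -0.1 roll -0.0 F [-0.3  1.  -2.8] w 0.148
(13, 141, 0) shift [0.0017, -0.0006, -0.0001] turn [-0.0014, 0.0016, -0.0009] rows>= 0.0
(14, 140, 0) shift [0.003, -0.0006, -0.0007] turn [-0.0014, 0.0016, -0.0009] rows>= 0.1
(14, 138, 0) shift [0.0049, -0.0006, -0.0] turn [-0.0014, 0.0016, -0.0009] rows>= 0.1
```

Request:
jog_arm --pt "0.0015 0 0 0 0 0 0" --pt "0.003 0 -0.0005 0 0 0 0" --pt "0.003 0 -0.0005 0 0 0 0"

```text
time: 12.65
tool_pos: [0.5511, 0.1538, 0.0698]
tcp_rot: [2.108, 0.847, -1.477]
wrist_force: [0.7, -0.7, -2.5]
width: 0.148
```

```bash
python3 -c "
from h import *
where()"
```

```text
t 12.65 lip mm [ 14.5  -0.8 140.1] pitch 0.1 yaw -0.1 roll -0.0 F [-0.  -1.  -2.5] w 0.148
```

Still no contact, so I'll lower in small steps.

Request:
jog_arm --pt "0.001 0 0.0004 0 0 0 0" --pt "0.002 0 0.0007 0 0 0 0" --pt "0.003 0 0.001 0 0 0 0" --pt "0.003 0 0.001 0 0 0 0"

```text
time: 13.05
tool_pos: [0.5525, 0.1542, 0.0687]
tcp_rot: [2.11, 0.846, -1.474]
wrist_force: [-5.0, -2.0, 8.5]
width: 0.143
```

```bash
python3 -c "
from h import *
where()"
```

```text
t 13.05 lip mm [ 15.6  -1.4 139.2] pitch -0.1 yaw -0.1 roll -0.1 F [-5.   2.1  8.5] w 0.143
```

The tongue rests on the groove floor and the rear plate is against the face. I'll release and back off along the tool axis.

Request:
jog_arm --pt "0 0 0 0 0 0 15" --pt "0 0 0 0 0 0 25" --pt "0 0 0 0 0 0 40" --pt "0 0 0 0 0 0 40" --pt "-0.01 0 0 0 0 0 40" --pt "-0.03 0 0 0 0 0 40" --pt "-0.06 0 0 0 0 0 40" --pt "-0.1 0 0 0 0 0 40" --pt "-0.14 0 0 0 0 0 40" --pt "-0.14 0 0 0 0 0 40" --pt "-0.14 0 0 0 0 0 40"

```text
time: 14.15
tool_pos: [0.5184, 0.1208, 0.2022]
tcp_rot: [2.112, 0.844, -1.47]
wrist_force: [-0.6, -0.5, -0.1]
width: 0.399
```

```bash
python3 - <<'E'
from h import *
s=monitor.read_state();print(s["tool_pos"],s["wrist_force"])
Rr,pr=frame(RAIL)
for P in [(.014,.03,.139),(.014,-.03,.139),(0,-.052,.165)]: print(proj("side",pr+Rr@P))
# lock pose: tool straight down; jaws along rail x (tool z along rail y)
x=-Rr[:,2]; 
for y in (Rr[:,0],-Rr[:,0],Rr[:,1],-Rr[:,1]):
    show(pr+Rr@[.024,-.075,.22],np.c_[x,y,np.cross(x,y)],"lock hover")
a=imaging.read_camera("side");b=imaging.read_camera("top");cv2.imwrite("pics/side5.png",a)
cv2.imwrite("pics/m6.png",np.hstack([tile("s",a,280,100,120,4),tile("t",b,165,105,120,4)]))
E
```

```text
[0.51842244 0.12080966 0.20223165] [-0.63729204 -0.52442913 -0.08485102]
[[326.96792242 135.22829063]]
[[341.02340381 142.13395305]]
[[344.06034798 140.4879974 ]]
lock hover shift [0.0295, 0.0729, -0.1305] turn [-1.5541, -0.2733, -0.281] rows>= 10.7
lock hover shift [0.0295, 0.0729, -0.1305] turn [1.5519, -0.2809, 0.2733] rows>= 10.7
lock hover shift [0.0295, 0.0729, -0.1305] turn [3.0916, -0.0076, 0.5517] rows>= 20.9
lock hover shift [0.0295, 0.0729, -0.1305] turn [-0.0011, -0.3532, -0.0049] rows>= 3.0
```

View pics/m6.png

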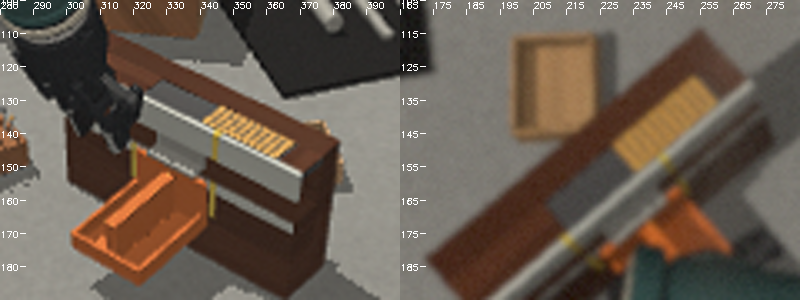

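The bin hangs in the bay with its rear plate between the marks, side (320–342,150). The brass plate is still at its starting end. I'll shut the fingers and move over the plate.

Request:
jog_arm --pt "-0.02 0 -0.02 0 -0.1 0 0" --pt "-0.02 0.02 -0.05 0 -0.2 0 0" --pt "0 0.05 -0.09 0 -0.3 0 0" --pt "0.0295 0.073 -0.13 -0.001 -0.353 -0.005 0" --pt "0.0295 0.073 -0.13 -0.001 -0.353 -0.005 0" --pt "0.0295 0.073 -0.13 -0.001 -0.353 -0.005 0" --pt "0.0295 0.073 -0.13 -0.001 -0.353 -0.005 0" --pt "0.0295 0.073 -0.13 -0.001 -0.353 -0.005 0"

```text
time: 15.05
tool_pos: [0.6615, 0.1594, 0.2171]
tcp_rot: [1.77, 0.716, -1.777]
wrist_force: [-0.3, 0.1, -0.3]
width: 0.003
```

```bash
cat > lk.py <<'E'
from h import *
Rr,pr=frame(RAIL);x=-Rr[:,2];y=-Rr[:,1];RT=np.c_[x,y,np.cross(x,y)]
s=monitor.read_state();print(s["time"],"tcp in rail",(Rr.T@(s["tool_pos"]-pr)*1e3).round(1),"F",(Rr.T@s["wrist_force"]).round(1),s["width"])
for t in [(.024,-.08,.170),(.024,-.08,.164),(.024,0,.164)]: show(pr+Rr@t,RT,t)
E
python3 lk.py
```

```text
15.05 tcp in rail [ 21.4 -73.3 217.1] F [-0.1  0.3 -0.3] 0.0030419085216157227
(0.024, -0.08, 0.17) shift [0.0471, 0.0069, -0.0027] turn [0.0002, 0.003, 0.0034] rows>= 1.0
(0.024, -0.08, 0.164) shift [0.0531, 0.0069, -0.0027] turn [0.0002, 0.003, 0.0034] rows>= 1.1
(0.024, 0, 0.164) shift [0.0533, -0.0731, -0.0028] turn [0.0002, 0.003, 0.0034] rows>= 1.8
```

Request:
jog_arm --pt "0.03 0.007 -0.0027 0 0.003 0.003 0" --pt "0.046 0.007 -0.0027 0 0.003 0.003 0" --pt "0.049 0.007 -0.0027 0 0.003 0.003 0" --pt "0.051 0.007 -0.0027 0 0.003 0.003 0" --pt "0.052 0.007 -0.0027 0 0.003 0.003 0" --pt "0.052 0.007 -0.0027 0 0.003 0.003 0"

```text
time: 15.65
tool_pos: [0.6686, 0.1564, 0.1663]
tcp_rot: [1.774, 0.714, -1.771]
wrist_force: [-0.1, -0.2, -0.2]
width: 0.0
```

```bash
python3 lk.py
```

```text
15.65 tcp in rail [ 24.4 -80.3 166.3] F [-0.2 -0.  -0.2] 0.00038890469938412866
(0.024, -0.08, 0.17) shift [-0.0037, -0.0003, 0.0004] turn [0.0002, -0.0015, -0.0005] rows>= 0.1
(0.024, -0.08, 0.164) shift [0.0023, -0.0003, 0.0004] turn [0.0002, -0.0015, -0.0005] rows>= 0.0
(0.024, 0, 0.164) shift [0.0023, -0.0803, 0.0004] turn [0.0002, -0.0015, -0.0005] rows>= 1.6
```

Request:
jog_arm --pt "0.001 0 0 0 0 0 0" --pt "0.002 0 0 0 0 0 0" --pt "0.002 0 0 0 0 0 0"

```text
time: 15.95
tool_pos: [0.6692, 0.1567, 0.1661]
tcp_rot: [1.776, 0.714, -1.769]
wrist_force: [-1.5, 0.3, 4.9]
width: 0.0
```

```bash
python3 lk.py
```

```text
15.95 tcp in rail [ 25.1 -80.6 166.1] F [-0.9  1.3  4.9] 0.00023457253287538106
(0.024, -0.08, 0.17) shift [-0.0039, -0.0006, 0.001] turn [0.0003, -0.003, -0.0015] rows>= 0.1
(0.024, -0.08, 0.164) shift [0.0021, -0.0006, 0.0011] turn [0.0003, -0.003, -0.0015] rows>= 0.0
(0.024, 0, 0.164) shift [0.0019, -0.0806, 0.001] turn [0.0003, -0.003, -0.0015] rows>= 1.6
```

Request:
jog_arm --pt "0.003 0 0 0 0 0 0" --pt "0.005 0 0 0 0 0 0" --pt "0.005 -0.006 0 0 0 0 0" --pt "0.005 -0.012 0 0 0 0 0" --pt "0.005 -0.018 0 0 0 0 0" --pt "0.005 -0.024 0 0 0 0 0" --pt "0.005 -0.03 0 0 0 0 0" --pt "0.005 -0.036 0 0 0 0 0" --pt "0.005 -0.042 0 0 0 0 0" --pt "0.005 -0.048 0 0 0 0 0" --pt "0.005 -0.054 0 0 0 0 0" --pt "0.005 -0.06 0 0 0 0 0" --pt "0.005 -0.066 0 0 0 0 0" --pt "0.005 -0.072 0 0 0 0 0" --pt "0.005 -0.076 0 0 0 0 0" --pt "0.005 -0.079 0 0 0 0 0" --pt "0.005 -0.079 0 0 0 0 0" --pt "0.005 -0.079 0 0 0 0 0"

```text
time: 17.75
tool_pos: [0.6181, 0.2127, 0.166]
tcp_rot: [1.782, 0.71, -1.76]
wrist_force: [0.2, -5.9, 12.8]
width: 0.0
```

```bash
python3 lk.py; python3 - <<'E'
from h import *
a=imaging.read_camera("side");b=imaging.read_camera("top")
cv2.imwrite("pics/m7.png",np.hstack([tile("s",a,280,100,120,4),tile("t",b,165,105,120,4)]))
E
```

```text
17.75 tcp in rail [ 27.1  -4.7 166. ] F [-4.  -4.4 12.8] 0.000360397001772806
(0.024, -0.08, 0.17) shift [-0.0034, 0.0753, 0.0031] turn [0.0006, -0.0089, -0.008] rows>= 1.5
(0.024, -0.08, 0.164) shift [0.0026, 0.0752, 0.0031] turn [0.0006, -0.0089, -0.008] rows>= 1.5
(0.024, 0, 0.164) shift [0.0019, -0.0048, 0.0031] turn [0.0006, -0.0089, -0.008] rows>= 0.1
```

View pics/m7.png

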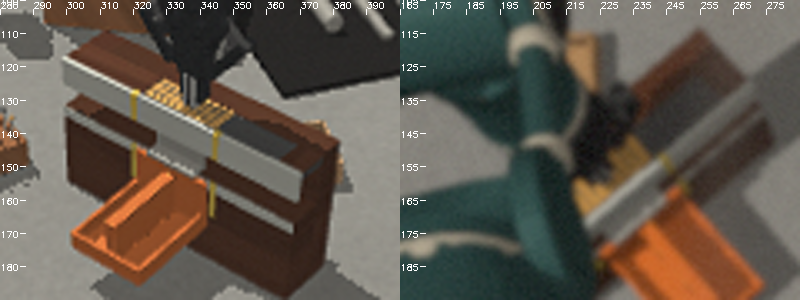

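The plate has moved across with the fingertip, to side (318–349,132), and the 4.4 N sideways force suggests it is near its stop. I'll push a bit further and lift off.

Request:
jog_arm --pt "0.006 -0.003 0.002 0 0 0 0" --pt "0.006 -0.006 0.002 0 0 0 0" --pt "0.006 -0.009 0.002 0 0 0 0" --pt "0.006 -0.009 0.002 0 0 0 0" --pt "0.006 -0.009 0.002 0 0 0 0"

```text
time: 18.35
tool_pos: [0.6157, 0.2171, 0.166]
tcp_rot: [1.791, 0.705, -1.748]
wrist_force: [3.6, -5.8, 13.7]
width: 0.003
```

```bash
python3 lk.py|head -1
```

```text
18.35 tcp in rail [ 28.4   0.  166. ] F [-1.4 -6.6 13.7] 0.0034089090479152775
```

Request:
jog_arm --pt "-0.01 0 0 0 0 0 0" --pt "-0.05 0 0 0 0 0 0" --pt "-0.1 0.01 0 0 0 0 0" --pt "-0.12 0.06 0 0 0 0 0" --pt "-0.12 0.11 -0.02 0 0 0 0" --pt "-0.12 0.16 -0.02 0 0 0 0" --pt "-0.12 0.16 -0.02 0 0 0 0" --pt "-0.12 0.16 -0.02 0 0 0 0"

```text
time: 19.15
tool_pos: [0.7388, 0.1143, 0.2881]
tcp_rot: [1.792, 0.704, -1.751]
wrist_force: [-0.4, 1.2, -0.2]
width: -0.006
```

```bash
python3 lk.py|head -1; python3 - <<'E'
from h import *
a=imaging.read_camera("side");b=imaging.read_camera("top");cv2.imwrite("pics/side8.png",a)
cv2.imwrite("pics/m8.png",np.hstack([cv2.resize(a[95:185,285:385],(540,486),interpolation=cv2.INTER_CUBIC)]))
Rr,pr=frame(RAIL);f=lambda p:((np.array(p)+.5-[285,95])*5.4).round(0)
for tr in (.075,.07):
  for P in [(.008,-.12+tr,.166),(.04,-.12+tr,.166),(.008,-.03+tr,.166),(.04,-.03+tr,.166)]: print(tr,P,f(proj("side",pr+Rr@P)[0]))
E
```

```text
19.15 tcp in rail [  45.9 -159.4  288.1] F [ 0.5  1.1 -0.2] -0.0058066454930004365
0.075 (0.008, -0.045, 0.166) [320. 236.]
0.075 (0.04, -0.045, 0.166) [352. 211.]
0.075 (0.008, 0.045, 0.166) [205. 180.]
0.075 (0.04, 0.045, 0.166) [237. 157.]
0.07 (0.008, -0.04999999999999999, 0.166) [327. 239.]
0.07 (0.04, -0.04999999999999999, 0.166) [359. 214.]
0.07 (0.008, 0.04000000000000001, 0.166) [211. 183.]
0.07 (0.04, 0.04000000000000001, 0.166) [243. 160.]
```

View pics/m8.png

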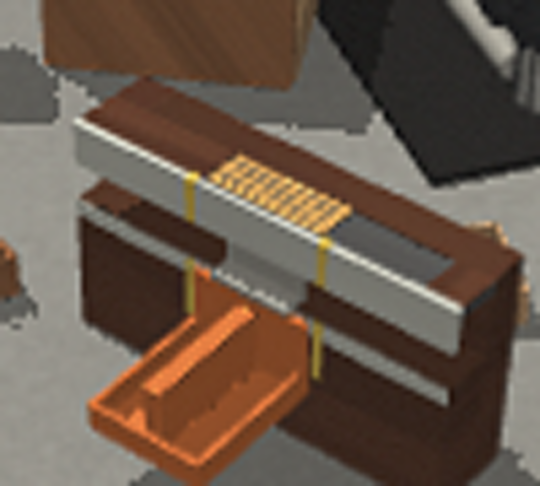

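The plate's corners at crop (237,155) and (352,208) match full travel (75 mm), and there is no gap left ahead of it. The bin hangs level and the arm is clear, so I'll hand in.

```bash
python3 -c "
from workcell import finish_job
print(finish_job())"
```

```text
the job is handed in; nothing more can be done
None
```

I hung the middle-sized orange bin on the rail between the yellow marks, slid the brass plate across over its lip, and handed in the job at about 19 s of the 58 s. No verdict was reported.

- **Grip:** The first grip was about 10 mm too shallow because the arm had not settled. I set the bin down and gripped it again deeper.
- **Hanging:** I fed the lip in at 48° of tilt with no noticeable contact force. At release it was at about x 15.6, y −1.4, z 139 mm in the rail's frame, level to within about 0.1°. These figures come from the arm's pose and the fitted rail pose, and rail points from the two cameras differed from that fit by up to about 5 mm.
- **Lock:** When I pushed on further, the sideways force rose to 6.6 N and the finger moved another 5 mm, apparently slipping on the plate at its stop. In the last picture the plate's corners match 75 mm of travel to within a pixel, about 2 mm.
- **Last checks:** The final picture shows the bin hanging level in the bay. The arm was well clear, with about 1 N read at the wrist. I did not measure the bystanders again, but the arm showed no unexpected contact.

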